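Free a charged lamp battery and show its contacts to the inspection camera

TASK

Turn the big black knob on the charger clockwise, as seen from above, to its stop, so that the steel keeper swings off the battery pack, then lift the pack out of its well and show it to the inspection camera: held in the air, upright, the middle of its contact face (the one with two brass strips) straight in front of the lens, at lens height, squarely facing it and 10 cm away from it. Finish while still holding the pack there, quite still and touching nothing but the gripper; leave the keeper swung aside and do not disturb the other things lying about.

Things in the scene. Friction and masses are not known exactly. Their poses are not given: they have to be found in the camera images.
- knob (a joint): Turn of the keeper knob, rad: 0 with the keeper straight over the pack (along the charger's +x), growing clockwise seen from above, to a hard stop at 1.45 with the keeper out to about the charger's -y. Starts at 0 to 0.2; friction about 0.1 N m; stays where it is left.
- knob_grip (a point): On the upright axis of the black knob, 158 mm above the table, at gripping height. Its grip is an upright bar 64 mm long, 14 thick, 30 tall, on a round skirt 68 mm across; the bar's top is 11 mm above this point, the skirt's top 19 mm below it. x axis: along the keeper arm. The bar lies turned 0.75 rad anticlockwise (from above) from this x axis.
- charger: Charger, fixed: grey box 200 (x, from -115 to +85 mm) x 150 (y) x 60 mm tall, steel top face; origin on the table. Knob axis at x -60, y 0. Well for the pack at x +45, y 0: 50 x 62 mm, 35 deep. Keeper: a steel arm on the knob, 16 mm wide, 6 thick, reaching 105 mm from the axis, its underside 123 mm above the table and 3 mm above the pack's top.
- pack_center (a point): Middle of the battery pack standing in the charger's well: orange box 44 (x) x 56 (y) x 95 mm (z), about 0.35 kg, z up, top 60 mm above the charger's face, axes along the charger's but for 3 mm of play all round. The point is 47.5 mm above its underside. Two upright brass strips on its +x face, a black belt loop on its -x face.
- pack_contacts (a point): Middle of the pack's contact face: 22 mm from the pack's centre along the pack's +x, which points out of the face.
- lens (a point): Centre of the front glass of the inspection camera (aluminium box 70 x 48 x 48 mm, black lens tube 38 mm across) on a steel post. It looks level along this point's -x axis; z up. Its height above the table varies from 190 to 250 mm; it stays where it is. The post is 43 mm behind this point, its top 285 mm above the table.
- stand: Fixed foot of the camera's stand: a dark steel plate 240 x 110 x 10 mm. Origin on the table, under a white ring on the plate, 122 mm in front of the lens; x points to the post, which is at x 165 mm.
- tag: Bystander: brass tally tag, a disc 32 mm across and 4 mm thick, lying on the charger's face. Origin at its underside.
- frosted_lens: Bystander: frosted lens 40 mm across and 8 mm thick, lying on the charger's face. Origin at its underside.
- clip: Bystander: aluminium lamp clip 60 x 20 x 16 mm, on the table in front of the charger. Origin at its underside.
- lamp_head: Bystander: round lamp head 68 mm across, 42 mm tall, on the table. Origin at its underside.
- screwdriver: Bystander: screwdriver 180 mm long, lying on the table.
- old_pack: Bystander: flat old battery 85 x 50 x 24 mm lying on the table; it is not the pack to show. Origin at its underside.
- jar: Bystander: jar 36 mm across and 60 mm tall, on the table. Origin at its underside.
There are look-alikes about, which are no part of the job. Leave any blue look-alike of the part that bears pack_center alone.

How it is judged:
By the outcome, as a careful person would: the job done as asked, in the order asked, and still so for the second after the job is handed in, while the arm keeps its last pose, push and grip.
It also fails if it takes over 61 s, if anything falls off the work surface, if the arm or the gripper's body presses on something with over 40 N, if the wrist force passes 120 N, or if a joint passes its speed limit or range.

ROBOT

A 7-joint arm with a two-finger parallel gripper is mounted at the origin on the work surface. World frame = base frame: x ahead of the robot, y to its left, z up, the work surface at z = 0. Lengths are in m, angles in rad, forces in N, time in s.
With the tool pointing down it reaches from about 0.425 to 0.875 m from the base axis. Payload 8.4 kg.
Tool frame: the origin (TCP) lies at the very end of the fingers, on their centre line; the grasp point (between the pads) lies 19 mm behind it; z points along the fingers, y is the direction in which the jaws open and shut (so a half turn about z gives the same grasp; the last joint's range is limited). The gripper opens to 87 mm and grips with 3 to 60 N. Pads are 19 mm wide; open, the fingers measure 117 mm over their backs; the gripper's body (75 mm by 190 mm) begins 51 mm behind the grasp point.
Start: joints at [1.196, 0.333, 0.04, 1.465, -0.013, 1.343, -0.059], TCP at [0.177, -0.625, 0.194] pointing down, gripper open.
Joint ranges: [-2.58, 2.58], [-0.38, 2.09], [-1.3, 1.39], [0.25, 2.4], [-1.5, 4.64], [0.08, 2.09], [-2.65, 2.65]. Speed limits (rad/s): [2.22, 2.22, 2.79, 2.79, 3.14, 3.14, 3.14].

INTERFACE

Orientations are given as [roll, pitch, yaw] about the fixed x, y, z axes, in that order (R = Rz(yaw) Ry(pitch) Rx(roll)).
In Python, from bench import manip, get_image, camera_info, boxes_of, cut_out, mark_of gives the robot as it stands. The module is installed in compiled form; this text tells all that it offers.
- The arm moves only by the tool jog_arm, never from a script. Its argument "deltas" is a list that holds one entry, the list of rows, each a list of 5 numbers: the shift along the world's x, y, z in units of 30 mm (1.0 is 30 mm), then the turn about the world's z in rad, then the closure, from -1 (fully open) to 1 (shut). A call has 1 to 20 rows; each row shifts and turns the commanded pose from where the row before left it; what a row does not reach is not made up. A row lasts 1/12 s, in which the tool goes at most 41.7 mm and 7.16 degrees, less where a joint would pass 70% of its speed; a pose out of reach is approached as far as the arm can. A call is refused whole if a number of a shift passes 1 or a number of a turn 0.125, either way. A call with a gripper value outside its range is refused whole. The fingers move at their own pace and stop on an object; "squeeze" is the grip in N (left out, the last holds). Time passes only in rows, so rows that do not move let the fingers close. It gives the time, the measured TCP pose, the force and the opening at its end, in the units of the state.
- manip.observe(): the state, without advancing time (a new reading comes with each control period).
- get_image(name): name is "scene" or "side" or "wrist"; returns (picture, depth): 400x640x3 uint8, blue, green, red; 400x640 float32, m along the optical axis (not along the pixel's ray), 0 where there is no reading.
- camera_info(name): a dict with "fx", "fy", "cx", "cy" (pixels), "R" (3x3) and "t" (3): a world point X has camera coordinates R X + t. Camera axes: x right, y down, z forward; pixel columns grow to the right and rows downward; lengths in m; the calibration is good to about 2 mm. A picture is of the moment at which its call begins: read the wrist's pose just before it. camera_info takes no time and is no camera call; for the wrist camera it gives the pose at the moment of the call.
- manip.hand_in(): hands the job in, once; it reports no verdict.
Trained networks look in the newest picture that a camera, given by its name, has taken for a name from the list of things; names that differ only in an ending like _2 or _b are one class to them, and where a whole thing is asked for, a point or a joint stands for the part that bears it (a point fixed in the world has none). Each returns a list of dicts, best first, with "conf" (0 to 1); they miss things now and then, are a little off and sometimes report something else, mostly with a low value. They report only what shows in the picture. A call takes as long as a camera call. They do not tell look-alikes from the thing itself.
- boxes_of(camera, name): "bbox" ([left, top, right, bottom] in pixels, round what is visible of it).
- cut_out(camera, name): "region" (400x640 bool, what is visible of it) and "bbox" ([left, top, right, bottom] in pixels, round what is visible of it).
- mark_of(camera, name): "xy" ([column, row] in pixels: a listed point, or the origin of a listed thing).
The state is a dict: "time_s": time; "qpos": joint angles; "joint_vel": joint speeds; "joint_efforts": joint torques, N m; "ee_pos": TCP position; "orientation": TCP orientation; "force": force on the tool from outside, world axes, zero at the start; "moment": the same for the moment, N m; "grip_width": finger opening in m.
Only numpy, scipy, OpenCV 4.12 (cv2) and the standard library are available. Lean on these libraries where they do the work, as an engineer would, in place of code of your own. Each camera call takes 0.05 s, during which the arm holds its last target. There are 200 camera calls.

## Working session

There is one attempt and no reset: what is moved stays moved. The work goes in short steps, Python scripts to look and compute and a tool call to move; the robot and the scene stay as the last step left them, time stands still between calls to the robot, and variables do not carry over. Pictures are saved under pics/ and viewed, about 8 in all and at most 12, crops included, and the job is handed in when it is done.

Besides the shell and the picture viewer there is one more tool, called after "Call:" as name(argument=value, ...), one argument or row to a line, values as JSON. jog_arm: Moves the arm, as the interface text tells. Its arguments: {"type":"object","properties":{"deltas":{"type":"array","items":{"type":"array","items":{"type":"array","items":{"type":"number"}}}},"squeeze":{"type":"number"}},"required":["deltas"]}

```bash
mkdir -p pics
cat > h.py <<'E'
import numpy as np, cv2
from bench import manip, get_image, camera_info, boxes_of, cut_out, mark_of
def unproj(cam,px,d,info=None):
    i=info or camera_info(cam); u,v=px
    c=np.array([(u-i['cx'])/i['fx']*d,(v-i['cy'])/i['fy']*d,d])
    return np.array(i['R']).T@(c-np.array(i['t']))
def at_z(cam,px,z,info=None):
    i=info or camera_info(cam); R=np.array(i['R']); o=-R.T@np.array(i['t'])
    r=R.T@np.array([(px[0]-i['cx'])/i['fx'],(px[1]-i['cy'])/i['fy'],1]); return o+r*(z-o[2])/r[2]
def cloud(cam,d,info=None):
    i=info or camera_info(cam); v,u=np.mgrid[:400,:640]
    c=np.stack([(u-i['cx'])/i['fx']*d,(v-i['cy'])/i['fy']*d,d],-1)
    return (c-np.array(i['t']))@np.array(i['R'])
E
python3 - <<'E'
from h import *
np.set_printoptions(precision=4,suppress=True)
print(manip.observe())
for c in ['scene','side']:
    im,d=get_image(c); cv2.imwrite(f'pics/{c}0.png',im); np.save(f'{c}0.npy',d)
    P=cloud(c,d)
    for n in ['knob_grip','pack_center','pack_contacts','lens','stand','charger','tag','frosted_lens']:
        for m in mark_of(c,n)[:3]:
            x,y=m['xy']; xi,yi=int(round(x)),int(round(y))
            p=P[yi,xi] if 0<=yi<400 and 0<=xi<640 else None
            print(c,n,round(m['conf'],2),np.round([x,y]),p, at_z(c,(x,y),{'knob_grip':.158,'pack_center':.0725,'pack_contacts':.0725,'lens':.22}.get(n,0.0)))
E
```

```text
{'time_s': 0.0, 'qpos': array([ 1.1958,  0.3339,  0.0398,  1.4663, -0.0134,  1.3433, -0.0585]), 'joint_vel': array([-0.001 , -0.0003, -0.0029, -0.0003,  0.0015,  0.0005,  0.0008]), 'joint_efforts': array([ -0.0001, -65.6357,   1.3351, -40.3797,  -0.0597,   0.0449,
         0.0002]), 'ee_pos': array([ 0.1769, -0.6249,  0.1934]), 'orientation': array([-3.14  ,  0.0001,  0.2758]), 'force': array([-0.5162, -0.339 ,  0.1017]), 'moment': array([0.0058, 0.0793, 0.0316]), 'grip_width': 0.0868259290695236}
scene knob_grip 0.81 [249. 227.] [ 0.5052 -0.1858  0.1533] [ 0.5085 -0.1878  0.158 ]
scene pack_center 0.84 [279. 324.] [ 0.7287 -0.3311  0.0979] [ 0.7205 -0.3241  0.0725]
scene pack_center 0.65 [278. 265.] [ 0.624  -0.2108  0.1104] [ 0.6065 -0.1956  0.0725]
scene pack_center 0.65 [316. 292.] [ 0.7482 -0.2084  0.1001] [ 0.7401 -0.1977  0.0725]
scene pack_contacts 0.73 [285. 335.] [ 0.7393 -0.327   0.0382] [ 0.7503 -0.3354  0.0725]
scene pack_contacts 0.66 [280. 270.] [ 0.6254 -0.2076  0.0814] [ 0.6217 -0.2055  0.0725]
scene pack_contacts 0.66 [315. 300.] [ 0.7455 -0.2103  0.055 ] [ 0.7513 -
[... 1195 characters left out ...]
35. 176.] [ 0.6214 -0.1828  0.1042] [ 0.6366 -0.2223  0.0725]
side pack_contacts 0.55 [304. 178.] [ 0.739  -0.1617  0.0787] [ 0.7416 -0.1691  0.0725]
side lens 0.67 [266. 210.] [0.6945 0.1785 0.209 ] [0.6877 0.1904 0.22  ]
side stand 0.87 [308. 265.] [0.5744 0.171  0.0107] [0.5772 0.1631 0.    ]
side stand 0.56 [269. 212.] [0.1979 0.8865 0.9412] [ 0.8215 -0.0178  0.    ]
side stand 0.28 [368. 169.] [ 0.4976 -0.1821  0.1669] [ 0.5632 -0.4089  0.    ]
side charger 0.83 [349. 200.] [ 0.5435 -0.1209  0.0606] [ 0.5658 -0.1907  0.    ]
side tag 0.59 [351. 202.] [ 0.5333 -0.1137  0.0599] [ 0.5565 -0.1828  0.    ]
side frosted_lens 0.18 [368. 171.] [ 0.4964 -0.1793  0.1606] [ 0.5567 -0.3966  0.    ]
```

Run:
```python
import cv2,numpy as np
a=cv2.imread('pics/scene0.png');b=cv2.imread('pics/side0.png')
A=cv2.resize(a[140:380,150:470],(800,600),interpolation=2); B=cv2.resize(b[120:300,220:460],(800,600),interpolation=2)
cv2.imwrite('pics/a1.png',A);cv2.imwrite('pics/b1.png',B)
```

```text
(no output)
```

View pics/a1.png

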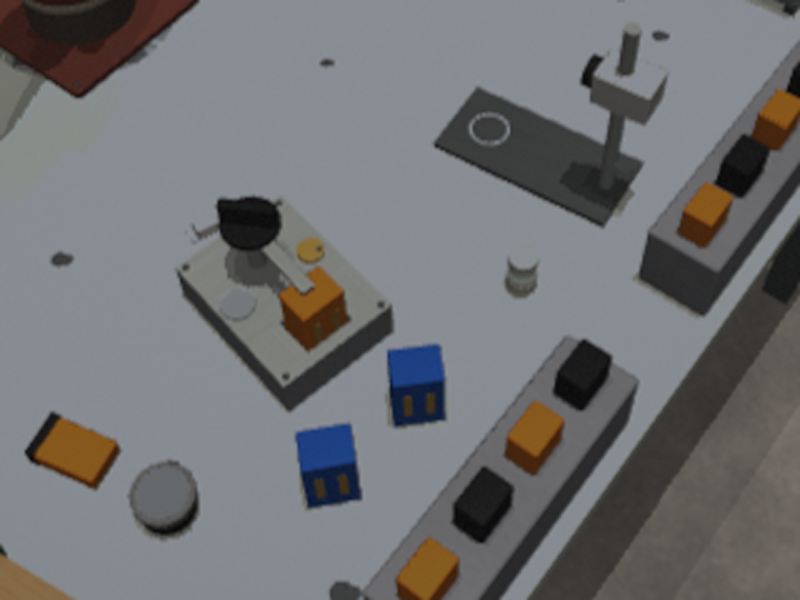

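View pics/b1.png

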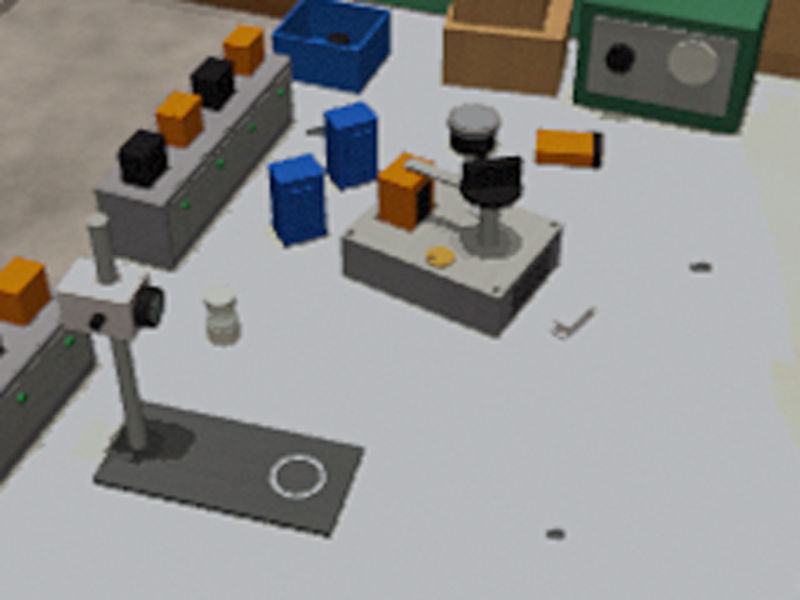

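Scene crop: the knob is at (250,222), full-image (250,229). The orange pack under the keeper is at (313,305), full (275,262), with its brass strips facing the camera. Other candidates to rule out are the blue look-alikes at full (316,294) and (281,326), the orange and black blocks on the rails, and the flat old pack at full (179,320). The lens on its post is at full (386,168).
Side crop: the same layout, with the tag at (440,257) and the clip at (573,320).

Run:
```python
from h import *
np.set_printoptions(precision=4,suppress=True)
def rect(Q):
    return cv2.minAreaRect((Q[:,:2]*1000).astype(np.float32))
for c in ['scene','side']:
    d=np.load(f'{c}0.npy');im=cv2.imread(f'pics/{c}0.png').astype(int);P=cloud(c,d);ok=d>0
    roi=lambda x0,x1,y0,y1,z0,z1: ok&(P[...,0]>x0)&(P[...,0]<x1)&(P[...,1]>y0)&(P[...,1]<y1)&(P[...,2]>z0)&(P[...,2]<z1)
    Q=P[roi(.4,.72,-.36,-.06,.053,.067)]; print(c,'charger top',len(Q),rect(Q),np.median(Q[:,2]))
    org=(im[...,2]>1.3*im[...,1])&(im[...,2]>2*im[...,0])
    m=roi(.54,.69,-.28,-.1,.112,.128)&org;Q=P[m]; print('pack top',len(Q),rect(Q),np.median(Q[:,2]))
    m=roi(.43,.58,-.25,-.1,.162,.18);Q=P[m]; print('bar top',len(Q),rect(Q),np.median(Q[:,2]),Q[:,:2].mean(0))
    m=roi(.43,.58,-.25,-.1,.130,.15);Q=P[m]; print('skirt',len(Q),rect(Q),np.median(Q[:,2]))
    Q=P[roi(.4,.85,.05,.3,.005,.02)]; print('stand plate',len(Q),rect(Q))
    Q=P[roi(.7,.85,.1,.3,.265,.30)]; print('post top',len(Q),Q.mean(0) if len(Q) else 0)
    Q=P[roi(.6,.85,.1,.3,.16,.262)]; print('head',len(Q),Q.min(0),Q.max(0))
    dark=im.max(-1)<50
    Q=P[roi(.6,.75,.1,.3,.16,.262)&dark]; print('tube',len(Q),Q.min(0) if len(Q) else 0,Q.max(0) if len(Q) else 0, np.median(Q,0))
    Q=P[roi(.7,.85,.1,.3,.02,.16)]; print('post',len(Q),np.median(Q,0))
    for z in (.12,.123,.126): pass
```

```text
scene charger top 2190 ((596.4783935546875, -209.05548095703125), (180.3423614501953, 329.8121032714844), 69.18119049072266) 0.06299860800735485
pack top 276 ((605.628173828125, -203.13124084472656), (54.720848083496094, 43.817237854003906), 76.37645721435547) 0.12228197285594007
bar top 145 ((501.4763488769531, -182.17938232421875), (63.465213775634766, 17.00078582763672), 31.936012268066406) 0.1703413039871354 [ 0.503  -0.1829]
skirt 342 ((525.9142456054688, -178.21734619140625), (101.04607391357422, 68.41378021240234), 7.394285678863525) 0.14114088788168141
stand plate 3866 ((624.7620239257812, 175.05947875976562), (448.8736572265625, 249.86038208007812), 0.0177218746393919)
post top 69 [0.7413 0.1769 0.2813]
head 706 [0.6967 0.1516 0.1736] [0.7834 0.2092 0.262 ]
tube 47 [0.6979 0.1558 0.1883] [0.7371 0.1821 0.2483] [0.7054 0.1644 0.2116]
post 378 [0.8405 0.1756 0.102 ]
side charger top 1173 ((585.4392700195312, -204.56658935546875), (172.81796264648438, 302.7845458984375), 72.77062225341797) 0.06089688326055025
pack top 95 ((601.8763427734375, -200.49176025390625), (56.924922943115234, 45.74170684814453), 77.11463165283203) 0.12070516547296284
bar top 67 ((500.1318359375, -182.66958618164062), (61.62394332885742, 18.63995933532715), 31.302684783935547) 0.1690067579293764 [ 0.4981 -0.1802]
skirt 167 ((524.110595703125, -174.5778045654297), (55.018218994140625, 115.7641830444336), 85.47095489501953) 0.1392551828258528
stand plate 2128 ((621.296142578125, 173.9894561767578), (247.2329864501953, 441.4108581542969), 89.9595947265625)
post top 60 [0.7359 0.1818 0.2789]
head 643 [0.6933 0.152  0.1693] [0.7793 0.2158 0.2619]
tube 90 [0.6933 0.1635 0.1867] [0.7424 0.2158 0.2172] [0.7023 0.1877 0.2044]
post 1079 [0.8379 0.1959 0.0713]
```

Call:
jog_arm(
  deltas=[
    [[0.54,0.74,0.08,0.0137,-1],[0.54,0.74,0.08,0.0137,-1],[0.54,0.74,0.08,0.0137,-1],[0.54,0.74,0.08,0.0137,-1],[0.54,0.74,0.08,0.0137,-1],[0.54,0.74,0.08,0.0137,-1],[0.54,0.74,0.08,0.0137,-1],[0.54,0.74,0.08,0.0137,-1],[0.54,0.74,0.08,0.0137,-1],[0.54,0.74,0.08,0.0137,-1],[0.54,0.74,0.08,0.0137,-1],[0.54,0.74,0.08,0.0137,-1],[0.54,0.74,0.08,0.0137,-1],[0.54,0.74,0.08,0.0137,-1],[0.54,0.74,0.08,0.0137,-1],[0.54,0.74,0.08,0.0137,-1],[0.54,0.74,0.08,0.0137,-1],[0.54,0.74,0.08,0.0137,-1],[0.54,0.74,0.08,0.0137,-1],[0,0,0,0,-1]],
  ],
)

```text
time_s: 2.57
ee_pos: [0.488, -0.1979, 0.2407]
orientation: [-3.141, -0.003, 0.544]
force: [-0.5, 0.9, 0.9]
grip_width: 0.0871
```

```bash
cat > look.py <<'E'
from h import *
import sys
np.set_printoptions(precision=4,suppress=True)
s=manip.observe();print(s['time_s'],s['ee_pos'],s['orientation'],s['qpos'],s['grip_width'])
i=camera_info('wrist');im,d=get_image('wrist');cv2.imwrite(f'pics/w{sys.argv[1]}.png',im);P=cloud('wrist',d,i);np.savez(f'w{sys.argv[1]}.npz',P=P,d=d)
print('cam pos',-np.array(i['R']).T@i['t'])
for n in ['knob_grip','pack_center','pack_contacts','tag','frosted_lens']:
    for m in mark_of('wrist',n)[:2]:
        print(n,round(m['conf'],2),np.round(m['xy']),at_z('wrist',m['xy'],{'knob_grip':.158,'pack_center':.0725,'pack_contacts':.0725}.get(n,0.06),i))
E
python3 look.py 1
python3 - <<'E'
from h import *
np.set_printoptions(precision=4,suppress=True)
for c in ['scene','side']:
    d=np.load(f'{c}0.npy');im=cv2.imread(f'pics/{c}0.png').astype(int);P=cloud(c,d)
    m=(d>0)&(im.max(-1)<95)&(P[...,2]>0)&(P[...,2]<.022)&(P[...,0]>.45)&(P[...,0]<.8)&(P[...,1]>.05)&(P[...,1]<.3)
    Q=P[m];print(c,len(Q),cv2.minAreaRect((Q[:,:2]*1000).astype(np.float32)),np.median(Q[:,2]))
E
```

```text
2.5667 [ 0.488  -0.1979  0.2407] [-3.1414 -0.0028  0.5441] [ 0.664   0.0818 -0.3822  1.6771  0.0287  1.3869 -0.749 ] 0.087143962357683
cam pos [ 0.5585 -0.1562  0.4329]
knob_grip 0.67 [311. 181.] [ 0.5006 -0.1839  0.158 ]
pack_center 0.87 [505.  63.] [ 0.713  -0.3102  0.0725]
pack_contacts 0.65 [260. 212.] [ 0.4123 -0.1563  0.0725]
tag 0.97 [297. 118.] [ 0.5394 -0.1387  0.06  ]
tag 0.57 [259. 211.] [ 0.4079 -0.155   0.06  ]
frosted_lens 0.68 [360. 173.] [ 0.522  -0.2434  0.06  ]
scene 2047 ((643.9205932617188, 200.17909240722656), (241.70066833496094, 173.7711181640625), 5.67622709274292) 0.013244750141636029
side 1787 ((647.0108642578125, 169.89352416992188), (244.8212127685547, 111.8338851928711), 5.884402275085449) 0.010642300708791576
```

View pics/w1.png

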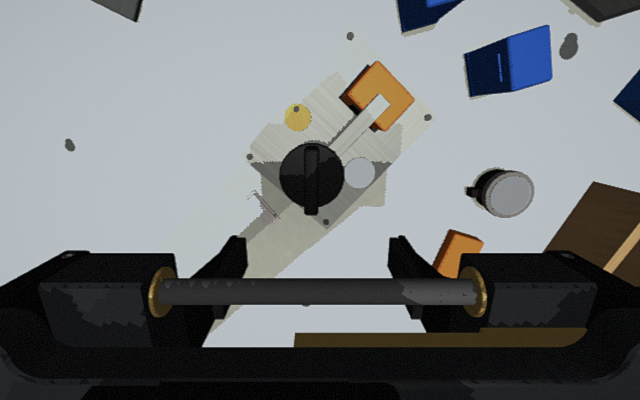

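Wrist view (picture 3): the knob is at (311,178) with its bar upright in the image, so it is aligned with the tool. The orange pack is at (378,95) under the keeper, with the tag at (298,116) and the frosted lens at (360,172).

```bash
cat > fit.py <<'E'
from h import *
import sys
np.set_printoptions(precision=4,suppress=True)
n=sys.argv[1];z=np.load(f'w{n}.npz');P=z['P'];ok=z['d']>0;im=cv2.imread(f'pics/w{n}.png').astype(int)
roi=lambda x0,x1,y0,y1,z0,z1: ok&(P[...,0]>x0)&(P[...,0]<x1)&(P[...,1]>y0)&(P[...,1]<y1)&(P[...,2]>z0)&(P[...,2]<z1)
R=lambda Q:(cv2.minAreaRect((Q[:,:2]*1000).astype(np.float32)),len(Q),np.median(Q[:,2]))
print('bar',R(P[roi(.44,.56,-.24,-.12,.160,.18)]))
print('skirt',R(P[roi(.44,.56,-.24,-.12,.131,.18)]))
org=(im[...,2]>1.5*im[...,1])&(im[...,2]>2*im[...,0])
print('packtop',R(P[roi(.55,.7,-.28,-.12,.11,.13)&org]))
m=roi(.42,.72,-.33,-.08,.05,.07)
k=cv2.morphologyEx(m.astype(np.uint8),cv2.MORPH_OPEN,np.ones((3,3)))>0
print('charger',R(P[k]))
nk=roi(.53,.62,-.23,-.15,.11,.135)&~org&(im.min(-1)>70)
print('keeper',R(P[nk]))
E
python3 fit.py 1
```

```text
bar (((501.36181640625, -183.6763153076172), (64.01580810546875, 13.45052719116211), 31.196090698242188), 1002, np.float64(0.17040080125014379))
skirt (((511.6648254394531, -181.2222900390625), (87.88365173339844, 67.02735900878906), 14.21600341796875), 3568, np.float64(0.14102297971957878))
packtop (((604.0401611328125, -203.2884521484375), (55.01476287841797, 43.18400192260742), 78.9520492553711), 353, np.float64(0.12069060500768565))
charger (((587.3853759765625, -206.00347900390625), (170.7015838623047, 302.4914245605469), 72.4021987915039), 13182, np.float64(0.06179018419732532))
keeper (((567.8947143554688, -207.40969848632812), (33.407779693603516, 74.01080322265625), 77.56372833251953), 1224, np.float64(0.13062478220838053))
```

Call:
jog_arm(
  deltas=[
    [[0.22,0.25,0,0,-1],[0.22,0.24,0,0,-1],[0,0,-0.4,0,-1],[0,0,-0.4,0,-1],[0,0,-0.4,0,-1],[0,0,-0.3,0,-1],[0,0,-0.3,0,-1],[0,0,0,0,-1],[0,0,0,0,-1]],
  ],
)

```text
time_s: 3.62
ee_pos: [0.4975, -0.189, 0.1853]
orientation: [-3.141, 0.001, 0.536]
force: [-0.4, -0.2, 0.7]
grip_width: 0.0869
```

Call:
jog_arm(
  deltas=[
    [[0.12,0.19,-0.3,0.008,-1],[0,0,-0.3,0,-1],[0,0,-0.3,0,-1],[0,0,-0.25,0,-1],[0,0,-0.2,0,-1],[0,0,0,0,-1],[0,0,0,0,-1]],
  ],
)

```text
time_s: 4.2
ee_pos: [0.5013, -0.1832, 0.1451]
orientation: [-3.141, 0.0, 0.544]
force: [-0.6, 0.8, -0.7]
grip_width: 0.0873
```

Call:
jog_arm(
  deltas=[
    [[0,0,0,0,0],[0,0,0,0,0.6],[0,0,0,0,1],[0,0,0,0,1],[0,0,0,0,1],[0,0,0,0,1],[0,0,0,0,1],[0,0,0,0,1]],
  ],
  squeeze=20,
)

```text
time_s: 4.87
ee_pos: [0.5016, -0.1832, 0.1455]
orientation: [3.142, -0.0, 0.544]
force: [-0.9, 0.5, -0.6]
grip_width: 0.0415
```

Call:
jog_arm(
  deltas=[
    [[0,0,0,0,1],[0,0,0,0,1],[0,0,0,0,1],[0,0,0,0,1],[0,0,0,0,1],[0,0,0,0,1],[0,0,0,0,1]],
  ],
)

```text
time_s: 5.45
ee_pos: [0.5016, -0.1832, 0.1454]
orientation: [-3.141, -0.0, 0.544]
force: [0.8, -0.8, 0.7]
grip_width: 0.0016
```

```bash
python3 look.py 2
python3 - <<'E'
from h import *
ims=[]
for c in ['scene','side']:
    im,d=get_image(c);cv2.imwrite(f'pics/{c}2.png',im)
    u,v=(270,245) if c=='scene' else (355,175)
    ims.append(cv2.resize(im[v-60:v+60,u-50:u+50],(400,480),interpolation=2))
cv2.imwrite('pics/c2.png',np.hstack(ims))
E
```

```text
5.45 [ 0.5016 -0.1832  0.1454] [-3.1415 -0.      0.544 ] [ 0.6318  0.1575 -0.4001  1.7951  0.0655  1.2021 -0.8142] 0.0016433056530491942
cam pos [ 0.5726 -0.1412  0.3375]
knob_grip 0.95 [316. 236.] [ 0.5033 -0.1817  0.158 ]
knob_grip 0.19 [351. 144.] [ 0.5666 -0.1687  0.158 ]
pack_center 0.76 [569.  71.] [ 0.7088 -0.3044  0.0725]
pack_center 0.52 [483. 299.] [ 0.5003 -0.3909  0.0725]
tag 0.93 [296. 142.] [ 0.5388 -0.1382  0.06  ]
frosted_lens 0.91 [374. 212.] [ 0.5191 -0.241   0.06  ]
```

View pics/c2.png

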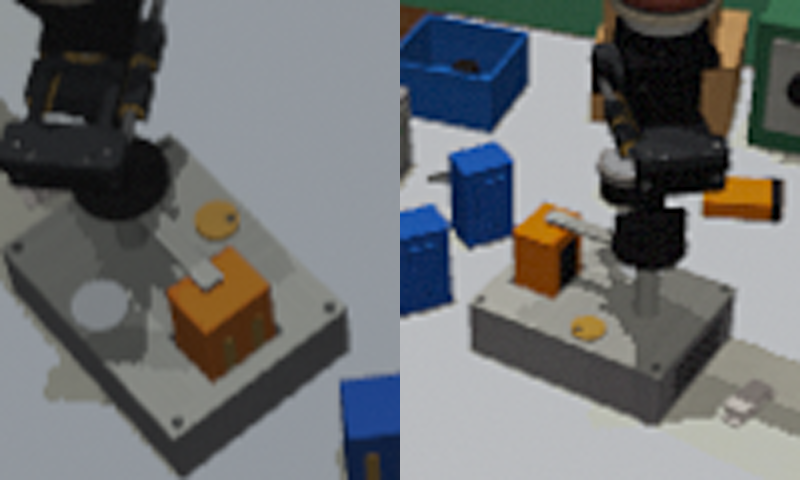

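Both crops (picture 4) show the gripper over the knob, but they don't show whether the bar is between the pads. I'll check the wrist view.

View pics/w2.png

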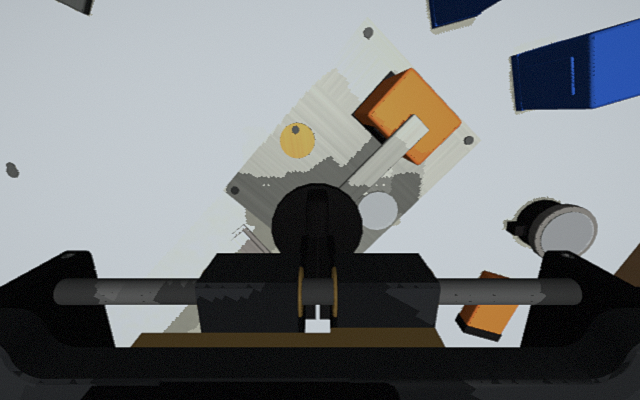

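Run:
```python
from h import *
np.set_printoptions(precision=3,suppress=True,linewidth=200)
i=camera_info('wrist');R=np.array(i['R']);s=manip.observe();e=s['ee_pos']
for n,p in [('tcp',e),('grasp',e+[0,0,.019]),('bartop c',[.501,-.183,.169]),('bar far end',[.501+.032*np.cos(.544),-.183+.032*np.sin(.544),.169]),('bar near',[.501-.032*np.cos(.544),-.183-.032*np.sin(.544),.169])]:
    c=R@p+i['t'];print(n,c[0]/c[2]*i['fx']+i['cx'],c[1]/c[2]*i['fy']+i['cy'],c[2])
P=np.load('w2.npz')['P'];d=np.load('w2.npz')['d']
for v in range(190,340,10): print(v,[f"{P[v,u,2]:.3f}" for u in (295,300,305,311,317,323,329,335,340)], P[v,317])
```

```text
tcp 316.1660116899313 232.06326877635718 0.20792940725120612
grasp 316.0652917155945 243.62488862080238 0.1898026258140822
bartop c 315.3126709572886 247.2893876040244 0.18555457884451837
bar far end 315.19812296988766 199.22613417221012 0.17596495644705068
bar near 315.41596089101887 290.62886806516894 0.19514420124198606
190 ['0.139', '0.142', '0.140', '0.146', '0.148', '0.147', '0.141', '0.140', '0.138'] [ 0.529 -0.167  0.148]
200 ['0.141', '0.142', '0.141', '0.169', '0.169', '0.170', '0.140', '0.142', '0.141'] [ 0.528 -0.168  0.169]
210 ['0.141', '0.140', '0.141', '0.170', '0.171', '0.171', '0.140', '0.140', '0.141'] [ 0.524 -0.171  0.171]
220 ['0.142', '0.141', '0.141', '0.170', '0.171', '0.171', '0.142', '0.141', '0.140'] [ 0.518 -0.174  0.171]
230 ['0.142', '0.140', '0.141', '0.171', '0.171', '0.171', '0.141', '0.141', '0.140'] [ 0.513 -0.177  0.171]
240 ['0.141', '0.141', '0.183', '0.180', '0.171', '0.179', '0.183', '0.142', '0.142'] [ 0.507 -0.181  0.171]
250 ['0.141', '0.196', '0.195', '0.192', '0.170', '0.192', '0.194', '0.195', '0.141'] [ 0.5   -0.185  0.17 ]
260 ['0.255'
[... 159 characters left out ...]
213', '0.260', '0.261'] [ 0.489 -0.192  0.172]
280 ['0.267', '0.264', '0.260', '0.260', '0.260', '0.259', '0.260', '0.263', '0.266'] [ 0.53  -0.167  0.26 ]
290 ['0.269', '0.265', '0.262', '0.263', '0.261', '0.261', '0.263', '0.265', '0.269'] [ 0.528 -0.168  0.261]
300 ['0.270', '0.267', '0.263', '0.263', '0.263', '0.263', '0.263', '0.266', '0.269'] [ 0.526 -0.169  0.263]
310 ['0.269', '0.265', '0.228', '0.225', '0.002', '0.224', '0.225', '0.266', '0.270'] [ 0.35  -0.275  0.002]
320 ['0.270', '0.260', '0.229', '0.002', '0.001', '0.003', '0.002', '0.260', '0.269'] [ 0.336 -0.284  0.001]
330 ['0.269', '0.261', '0.231', '0.001', '0.002', '0.002', '0.003', '0.271', '0.270'] [ 0.322 -0.292  0.002]
```

Run:
```python
from h import *
np.set_printoptions(precision=3,suppress=True,linewidth=200)
print(camera_info('wrist')['fx'])
def tf(n,e,yaw,z0,z1):
    P=np.load(f'w{n}.npz')['P']-np.array(e);d=np.load(f'w{n}.npz')['d']
    x=P[...,0]*np.cos(yaw)+P[...,1]*np.sin(yaw); y=-P[...,0]*np.sin(yaw)+P[...,1]*np.cos(yaw)
    T=np.stack([x,y,P[...,2]],-1)
    m=(d>0)&(abs(x)<.03)&(abs(y)<.07)&(P[...,2]>z0)&(P[...,2]<z1)
    return T,m
T,m=tf(1,[.488,-.1979,.2407],.544,-.03,.07)
v,u=np.where(m);print('open fingers tool-frame min z',T[m][:,2].min())
for vv in range(235,300,5):
    r=T[vv][m[vv]]; 
    if len(r): print(vv,len(r),'y',r[:,1].min(),r[:,1].max(),'min|y|',abs(r[:,1]).min(),'z',r[:,2].min(),r[:,2].max(),'x',r[:,0].min(),r[:,0].max())
T,m=tf(2,[.5016,-.1832,.1454],.544,.015,.07)
for vv in range(195,280,5): 
    print(vv,[tuple(np.round(T[vv,k]*1000).astype(int)) for k in (303,307,311,314,317,320,323,327,331)])
```

```text
291.1131179922053
open fingers tool-frame min z 0.02928470903229244
235 8 y -0.05192369234246512 0.050237263572371994 min|y| 0.04840800882359965 z 0.02977781420538203 0.031005127946504757 x 0.010774800669460198 0.011310586355992074
240 36 y -0.05310637124638901 0.051516578231145846 min|y| 0.04263539434844531 z 0.03157685699053561 0.03809704411583362 x 0.00829505395365377 0.011284097801811097
245 46 y -0.053017922458796954 0.05168281421610653 min|y| 0.04236238511853646 z 0.030577917680644467 0.04441065637150568 x 0.004513891115500199 0.011140916231569039
250 52 y -0.05315761281938376 0.05154212132633945 min|y| 0.04230992757476839 z 0.032111688709575786 0.05107555182550946 x 0.0019205980572270867 0.011397735292839606
255 64 y -0.05369145496072829 0.051930721077758014 min|y| 0.04230748304869711 z 0.03030989695877226 0.056761406523860386 x -0.002384522017932607 0.011391900363150567
260 74 y -0.0551775056986573 0.05343398792940217 min|y| 0.042258025861147644 z 0.03080565151945444 0.06200992412077519 x -0.0055591455637088415 0.011355972437796773
265 88 y -0.056237514770040145 0.05427741215
[... 6475 characters left out ...]
 (np.int64(9), np.int64(2), np.int64(68)), (np.int64(10), np.int64(1), np.int64(69)), (np.int64(-15), np.int64(-1), np.int64(26)), (np.int64(10), np.int64(-2), np.int64(69)), (np.int64(9), np.int64(-4), np.int64(67)), (np.int64(10), np.int64(-5), np.int64(69)), (np.int64(11), np.int64(-7), np.int64(71))]
275 [(np.int64(31), np.int64(4), np.int64(108)), (np.int64(10), np.int64(4), np.int64(73)), (np.int64(9), np.int64(2), np.int64(73)), (np.int64(9), np.int64(1), np.int64(72)), (np.int64(-19), np.int64(-1), np.int64(26)), (np.int64(9), np.int64(-2), np.int64(73)), (np.int64(10), np.int64(-3), np.int64(73)), (np.int64(9), np.int64(-5), np.int64(73)), (np.int64(11), np.int64(-7), np.int64(75))]
```

The fingers closed to 1.6 mm with no contact. In the wrist depth, the fingertips sit about 29–30 mm above the reported TCP, and both cameras put the bar top at 170 mm, which matches its stated 169 mm. So the pads closed just above the bar: the real fingertips are about 29 mm higher than the reported TCP. From here on I'll use tip z = reported z + 29 mm. I'll open the gripper, lower it and watch the force.

Call:
jog_arm(
  deltas=[
    [[0,0,0,0,0],[0,0,0,0,0],[0,0,0,0,0],[0,0,0,0,0],[0,0,0,0,0],[0,0,0,0,0],[0,0,0,0,0],[0,0,0,0,0]],
  ],
)

```text
time_s: 6.52
ee_pos: [0.5016, -0.1832, 0.1455]
orientation: [-3.142, -0.0, 0.544]
force: [-0.2, -0.5, -0.8]
grip_width: 0.0417
```

Call:
jog_arm(
  deltas=[
    [[0,0,-0.2,0,0],[0,0,-0.2,0,0],[0,0,-0.2,0,0],[0,0,-0.2,0,0],[0,0,-0.1,0,0],[0,0,0,0,0],[0,0,0,0,0]],
  ],
)

```text
time_s: 7.1
ee_pos: [0.5015, -0.1831, 0.1182]
orientation: [-3.141, 0.0, 0.544]
force: [0.7, 0.2, -0.5]
grip_width: 0.0433
```

Call:
jog_arm(
  deltas=[
    [[0,0,0,0,1],[0,0,0,0,1],[0,0,0,0,1],[0,0,0,0,1],[0,0,0,0,1],[0,0,0,0,1],[0,0,0,0,1],[0,0,0,0,1]],
  ],
  squeeze=25,
)

```text
time_s: 7.77
ee_pos: [0.5014, -0.1829, 0.1185]
orientation: [-3.141, 0.0, 0.544]
force: [-2.2, 2.4, 3.5]
grip_width: 0.0136
```

Call:
jog_arm(
  deltas=[
    [[0,0,0,-0.08,1],[0,0,0,-0.08,1],[0,0,0,-0.08,1],[0,0,0,-0.08,1],[0,0,0,-0.08,1],[0,0,0,-0.08,1],[0,0,0,-0.08,1],[0,0,0,-0.08,1],[0,0,0,-0.08,1],[0,0,0,-0.08,1],[0,0,0,-0.08,1],[0,0,0,-0.08,1],[0,0,0,-0.08,1],[0,0,0,-0.08,1],[0,0,0,0,1]],
  ],
)

```text
time_s: 9.02
ee_pos: [0.5014, -0.1831, 0.1185]
orientation: [3.141, 0.0, -0.58]
force: [-3.1, 1.7, 2.5]
grip_width: 0.0138
```

```bash
python3 -c "
from h import *
s=manip.observe();print(s['moment'],s['force'],s['orientation'],s['qpos'])"
```

```text
[ 0.45667826  0.6091497  -0.10286921] [-3.071865    1.72401392  2.54899382] [ 3.14147327e+00  3.10596664e-04 -5.79619644e-01] [ 0.53667064  0.17177821 -0.29753022  1.83184906  0.05503143  1.14627641
 -1.92984752]
```

Call:
jog_arm(
  deltas=[
    [[0,0,0,-0.06,1],[0,0,0,-0.06,1],[0,0,0,-0.06,1],[0,0,0,-0.06,1],[0,0,0,-0.04,1],[0,0,0,-0.02,1],[0,0,0,0,1]],
  ],
)

```text
time_s: 9.6
ee_pos: [0.5014, -0.1832, 0.1185]
orientation: [3.141, 0.0, -0.875]
force: [-5.0, 1.7, 5.0]
grip_width: 0.0134
```

```bash
python3 -c "
from h import *
s=manip.observe();print(s['moment'],s['force'],s['orientation'],s['qpos'])"
```

```text
[0.54160806 0.8570689  0.00495705] [-4.97215754  1.67078624  4.98599276] [ 3.14130488e+00  3.01045479e-04 -8.74506378e-01] [ 0.51351937  0.169832   -0.27179461  1.83300174  0.04988746  1.1457615
 -2.22045769]
```

Call:
jog_arm(
  deltas=[
    [[0,0,0,-0.03,1],[0,0,0,-0.03,1],[0,0,0,-0.03,1],[0,0,0,-0.02,1],[0,0,0,0,1],[0,0,0,0,1]],
  ],
)

```text
time_s: 10.1
ee_pos: [0.5016, -0.1835, 0.1186]
orientation: [3.141, -0.001, -0.984]
force: [-2.8, -1.0, 3.3]
grip_width: 0.0146
```

```bash
python3 -c "
from h import *
s=manip.observe();print(s['moment'],s['force'],s['orientation'],s['qpos'])"
```

```text
[0.01654117 0.65292363 0.77444255] [-2.76005171 -0.99375864  3.32062483] [ 3.14144644e+00 -5.31990171e-04 -9.83788649e-01] [ 0.50508812  0.169249   -0.26228613  1.83322875  0.04848863  1.14494564
 -2.32823195]
```

The moment about z jumped to 0.77 N m, so the knob is at its stop. Next I release and rise.

Call:
jog_arm(
  deltas=[
    [[0,0,0,0,-1],[0,0,0,0,-1],[0,0,0,0,-1],[0,0,0,0,-1],[0,0,0,0,-1],[0,0,0.5,0,-1],[0,0,0.7,0,-1],[0,0,0.7,0,-1],[0,0,0.7,0,-1],[0,0,0.7,0.08,-1],[0.1,0,0.5,0.08,-1],[0.3,0,0,0.08,-1],[0.4,0,0,0.08,-1],[0.4,0,0,0.08,-1],[0.4,0,0,0.08,-1],[0.4,-0.2,0,0.08,-1],[0.4,-0.2,0,0.08,-1],[0.4,-0.2,0,0.08,-1],[0.4,-0.1,0,0.06,-1],[0,0,0,0,-1]],
  ],
)

```text
time_s: 11.77
ee_pos: [0.5989, -0.2046, 0.2315]
orientation: [-3.141, 0.0, -0.203]
force: [-0.8, 1.1, 0.4]
grip_width: 0.0867
```

```bash
python3 look.py 3; python3 fit.py 3
python3 - <<'E'
from h import *
for c in ['scene','side']:
    im,d=get_image(c);cv2.imwrite(f'pics/{c}3.png',im);np.save(f'{c}3.npy',d)
a=cv2.imread('pics/side3.png')[120:300,220:460];b=cv2.imread('pics/w3.png')
cv2.imwrite('pics/c3.png',np.vstack([cv2.resize(b,(480,300)),cv2.resize(a,(480,300))]))
E
```

```text
11.7667 [ 0.5989 -0.2046  0.2315] [-3.1409  0.0003 -0.203 ] [ 0.5096  0.3038 -0.3195  1.4386  0.0945  1.4147 -1.5847] 0.08666464287259494
cam pos [ 0.6801 -0.222   0.4235]
knob_grip 0.57 [313. 291.] [ 0.5032 -0.1809  0.158 ]
pack_center 0.67 [393.  60.] [ 0.7156 -0.3143  0.0725]
pack_contacts 0.92 [312. 158.] [ 0.6278 -0.2053  0.0725]
tag 0.58 [277. 232.] [ 0.5379 -0.1372  0.06  ]
frosted_lens 0.9 [353. 230.] [ 0.5208 -0.239   0.06  ]
bar (((501.82574462890625, -183.9160614013672), (14.112076759338379, 64.27192687988281), 38.976322174072266), 345, np.float64(0.17009769958811657))
skirt (((497.8573913574219, -191.926025390625), (84.7009506225586, 64.82618713378906), 56.29145050048828), 1531, np.float64(0.14098452867660524))
packtop (((605.1430053710938, -203.6964874267578), (54.82120132446289, 42.943336486816406), 79.14561462402344), 2055, np.float64(0.12160243768328571))
charger (((593.8040771484375, -205.8768768310547), (168.6337432861328, 290.64886474609375), 71.49087524414062), 11327, np.float64(0.061842826917596426))
keeper (((580.327880859375, -226.79637145996094), (0.0, 0.0), 0.0), 1, np.float64(0.12135589462839295))
```

View pics/c3.png

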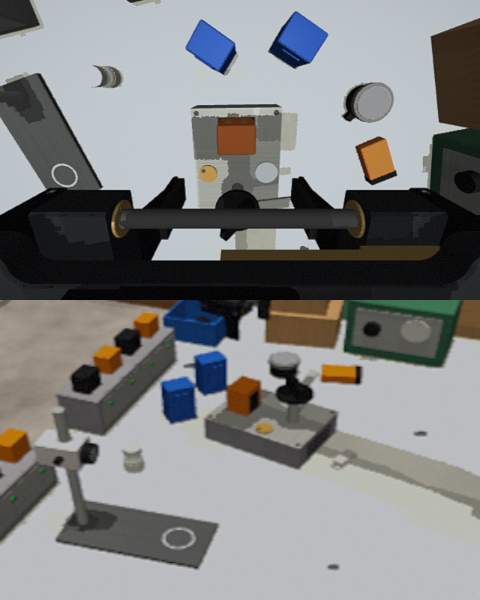

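Picture 6: the wrist half shows the keeper swung out to the charger's −y and the pack free. The side half agrees. The bar turned 1.434 rad, which together with its small start angle puts it at the stop. The pack top fits at (0.605, −0.2037), yaw −0.19. Next I go down to the pack.

Call:
jog_arm(
  deltas=[
    [[0.2,0.03,-0.3,0.01,-1],[0,0,-0.6,0,-1],[0,0,-0.7,0,-1],[0,0,-0.7,0,-1],[0,0,-0.7,0,-1],[0,0,-0.6,0,-1],[0,0,-0.5,0,-1],[0,0,-0.5,0,-1],[0,0,-0.4,0,-1],[0,0,0,0,-1],[0,0,0,0,-1]],
  ],
)

```text
time_s: 13.08
ee_pos: [0.6033, -0.2031, 0.0818]
orientation: [-3.141, 0.001, -0.196]
force: [0.3, -0.1, 0.5]
grip_width: 0.087
```

Call:
jog_arm(
  deltas=[
    [[0.06,-0.02,-0.3,0.003,-1],[0,0,-0.3,0,-1],[0,0,-0.3,0,-1],[0,0,0,0,0],[0,0,0,0,0.5],[0,0,0,0,1],[0,0,0,0,1],[0,0,0,0,1],[0,0,0,0,1],[0,0,0,0,1],[0,0,0,0,1],[0,0,0,0,1]],
  ],
  squeeze=35,
)

```text
time_s: 14.08
ee_pos: [0.6057, -0.2038, 0.0559]
orientation: [-3.142, -0.001, -0.193]
force: [0.6, 1.7, 4.0]
grip_width: 0.0558
```

Call:
jog_arm(
  deltas=[
    [[0,0,0.1,0,1],[0,0,0.2,0,1],[0,0,0.3,0,1],[0,0,0.4,0,1],[0,0,0.4,0,1],[0,0,0.4,0,1],[0,0,0.5,0,1],[0,0,0.5,0,1],[0,0,0.5,0,1],[0,0,0.5,0,1],[0,0,0.4,0,1],[0,0,0.3,0,1],[0,0,0,0,1]],
  ],
)

```text
time_s: 15.17
ee_pos: [0.6065, -0.2041, 0.1932]
orientation: [3.141, -0.004, -0.193]
force: [-0.5, 0.1, -2.8]
grip_width: 0.056
```

Run:
```python
from h import *
np.set_printoptions(precision=4,suppress=True)
s=manip.observe();print(s['ee_pos'],s['orientation'],s['force'],s['grip_width'])
# head/lens & ring from both cameras, averaged over stills 0,3
for c in ['scene','side']:
    i=camera_info(c)
    im,d=get_image(c)
    for n,z in [('lens',.21),('stand',.010)]:
        for m in mark_of(c,n)[:1]: print(c,n,m['conf'],m['xy'],at_z(c,m['xy'],z))
    lm=[m for m in mark_of(c,'lens')][:1]
    P=cloud(c,np.load(f'{c}0.npy'));
    I=cv2.imread(f'pics/{c}0.png')
    # white ring on dark plate
    m=(I.min(-1)>120)&(abs(P[...,0]-.575)<.03)&(abs(P[...,1]-.163)<.03)
    v,u=np.where(m)
    if len(u)>5:
        W=np.array([at_z(c,(a,b),.010,i) for a,b in zip(u,v)]);print('ring',len(u),cv2.fitEllipse((W[:,:2]*1000).astype(np.float32)))
# triangulate lens mark
A=[];B=[]
for c in ['scene','side']:
    i=camera_info(c);x,y=mark_of(c,'lens')[0]['xy'];R=np.array(i['R']);o=-R.T@np.array(i['t']);r=R.T@np.array([(x-i['cx'])/i['fx'],(y-i['cy'])/i['fy'],1]);r/=np.linalg.norm(r)
    M=np.eye(3)-np.outer(r,r);A.append(M);B.append(M@o)
X=np.linalg.solve(sum(A),sum(B));print('lens tri',X,[np.linalg.norm(a@X-b) for a,b in zip(A,B)])
# head top plane z, lateral edges from depth in side & scene
for c in ['scene','side']:
    P=cloud(c,np.load(f'{c}0.npy'));m=(np.load(f'{c}0.npy')>0)&(P[...,0]>.69)&(P[...,0]<.83)&(P[...,1]>.1)&(P[...,1]<.26)&(P[...,2]>.15)&(P[...,2]<.27)
    Q=P[m];h,e=np.histogram(Q[:,2],bins=np.arange(.15,.275,.004));print(c,dict(zip(np.round(e,3).tolist(),h.tolist())))
    T=Q[(Q[:,2]>.22)&(Q[:,2]<.242)];print('top rect',cv2.minAreaRect((T[:,:2]*1000).astype(np.float32)),len(T))
```

```text
[ 0.6065 -0.2041  0.1932] [ 3.1412 -0.0036 -0.193 ] [-0.518   0.1314 -2.7895] 0.05596432489909359
scene lens 0.83 [386.6, 164.2] [0.6992 0.1785 0.21  ]
scene stand 0.76 [343.5, 193.3] [0.5748 0.155  0.01  ]
side lens 0.7 [267.7, 212.7] [0.6834 0.1881 0.21  ]
side stand 0.57 [312.2, 263.8] [0.5644 0.1611 0.01  ]
ring 64 ((576.6976318359375, 159.33001708984375), (48.55561065673828, 48.98513412475586), 82.75311279296875)
lens tri [0.6924 0.1825 0.2021] [np.float64(0.004252256531069575), np.float64(0.004252256531069765)]
scene {0.15: 3, 0.154: 2, 0.158: 1, 0.162: 0, 0.166: 0, 0.17: 2, 0.174: 17, 0.178: 19, 0.182: 25, 0.186: 23, 0.19: 35, 0.194: 33, 0.198: 26, 0.202: 33, 0.206: 40, 0.21: 34, 0.214: 63, 0.218: 137, 0.222: 142, 0.226: 21, 0.23: 8, 0.234: 5, 0.238: 5, 0.242: 7, 0.246: 7, 0.25: 8, 0.254: 7, 0.258: 9, 0.262: 5, 0.266: 7, 0.27: 0}
top rect ((743.9369506835938, 179.582275390625), (74.77616119384766, 48.8240852355957), 5.884835243225098) 269
side {0.15: 4, 0.154: 3, 0.158: 0, 0.162: 0, 0.166: 1, 0.17: 5, 0.174: 20, 0.178: 21, 0.182: 22, 0.186: 27, 0.19: 31, 0.194: 37, 0.198: 42, 0.202: 36, 0.206: 35, 0.21: 52, 0.214: 73, 0.218: 168, 0.222: 13, 0.226: 7, 0.23: 5, 0.234: 5, 0.238: 10, 0.242: 4, 0.246: 9, 0.25: 7, 0.254: 6, 0.258: 7, 0.262: 7, 0.266: 10, 0.27: 0}
top rect ((743.0576171875, 180.38381958007812), (67.15122985839844, 42.195247650146484), 3.6868605613708496) 103
```

Call:
jog_arm(
  deltas=[
    [[0,0.2,0.1,0,1],[-0.05,0.4,0.1,0.01,1],[-0.12,0.6,0,0.016,1],[-0.13,0.7,0,0.018,1],[-0.13,0.7,0,0.018,1],[-0.13,0.7,0,0.018,1],[-0.13,0.7,0,0.018,1],[-0.13,0.7,0,0.018,1],[-0.13,0.7,0,0.018,1],[-0.13,0.7,0,0.018,1],[-0.13,0.7,0,0.018,1],[-0.13,0.7,0,0.018,1],[-0.13,0.7,0,0.018,1],[-0.13,0.7,0,0.018,1],[-0.13,0.7,0,0.018,1],[-0.13,0.7,0,0.018,1],[-0.13,0.7,0,0.018,1],[-0.13,0.6,0,0.016,1],[-0.08,0.4,0,0.01,1],[0,0.2,0,0.005,1]],
  ],
)

```text
time_s: 17.33
ee_pos: [0.5386, 0.1648, 0.1965]
orientation: [-3.141, 0.0, 0.12]
force: [-0.5, -0.6, -3.7]
grip_width: 0.0555
```

Call:
jog_arm(
  deltas=[
    [[0,0,0,0,1],[0,0,0,0,1],[0,0,0,0,1],[0,0,0,0,1]],
  ],
)

```text
time_s: 17.67
ee_pos: [0.5398, 0.1606, 0.1963]
orientation: [3.141, 0.0, 0.114]
force: [-0.8, -0.2, -2.9]
grip_width: 0.056
```

```bash
cat > look2.py <<'E'
from h import *
import sys
np.set_printoptions(precision=4,suppress=True)
n=sys.argv[1]
s=manip.observe();e=s['ee_pos'];print(s['time_s'],e,s['orientation'],s['force'],s['grip_width'])
for c in ['wrist','scene','side']:
    i=camera_info(c);im,d=get_image(c);cv2.imwrite(f'pics/{c}{n}.png',im);P=cloud(c,d,i);np.savez(f'{c}{n}.npz',P=P,d=d)
    for k,z in [('lens',.198),('stand',.01),('pack_contacts',e[2]+.0165),('pack_center',e[2]+.0165)]:
        for m in mark_of(c,k)[:1]: print(c,k,round(m['conf'],2),np.round(m['xy']),at_z(c,m['xy'],z,i))
    B=cv2.split(im.astype(int));ok=d>0
    q=ok&(P[...,0]>.69)&(P[...,0]<.8)&(P[...,1]>.1)&(P[...,1]<.26)&(P[...,2]>.212)&(P[...,2]<.23)
    T=P[q]
    if len(T)>5: print(' head top',cv2.minAreaRect((T[:,:2]*1000).astype(np.float32)),len(T),np.median(T[:,2]))
    q=ok&(P[...,0]>.45)&(P[...,0]<.8)&(P[...,1]>.05)&(P[...,1]<.3)&(P[...,2]>-.003)&(P[...,2]<.02)&(im.max(-1)<95)
    q=cv2.morphologyEx(q.astype(np.uint8),cv2.MORPH_OPEN,np.ones((3,3)))>0
    T=P[q]
    if len(T)>5: print(' plate',cv2.minAreaRect((T[:,:2]*1000).astype(np.float32)),len(T),np.median(T[:,2]))
    q=ok&(abs(P[...,0]-e[0])<.06)&(abs(P[...,1]-e[1])<.06)&(P[...,2]>e[2]-.05)&(P[...,2]<e[2]+.08)&(B[2]>1.5*B[1])&(B[2]>2*B[0])
    T=P[q]
    if len(T)>5: print(' pack',len(T),T.min(0),T.max(0))
E
python3 look2.py 4
```

```text
17.6667 [0.5398 0.1606 0.1963] [3.1411 0.0002 0.1138] [-0.8407 -0.1971 -2.8917] 0.0559562416603518
wrist stand 0.92 [323. 146.] [0.5809 0.1573 0.01  ]
wrist pack_contacts 0.38 [321. 148.] [0.6017 0.1645 0.2128]
 plate ((633.53271484375, 169.2047576904297), (214.6427001953125, 110.43358612060547), 6.320126056671143) 8970 0.011705426559006964
 pack 8850 [0.5159 0.1221 0.1749] [0.5638 0.1985 0.2733]
scene lens 0.51 [180. 321.] [ 0.581  -0.4903  0.198 ]
scene stand 0.61 [346. 196.] [0.5858 0.1506 0.01  ]
scene pack_contacts 0.91 [285. 335.] [ 0.796  -0.3753  0.2128]
scene pack_center 0.96 [281. 328.] [ 0.7777 -0.3693  0.2128]
 head top ((739.0379638671875, 178.5659637451172), (84.83688354492188, 51.21668243408203), 5.903161525726318) 383 0.2213605385274307
 plate ((642.6666259765625, 170.99008178710938), (248.17324829101562, 122.67477416992188), 4.651345252990723) 2073 0.013214092937670995
 pack 320 [0.5197 0.1288 0.1756] [0.5643 0.1914 0.2671]
side lens 0.76 [265. 212.] [0.7019 0.1751 0.198 ]
side stand 0.8 [312. 264.] [0.5634 0.1634 0.01  ]
side pack_contacts 0.76 [312. 214.] [0.5608 0.1509 0.2128]
side pack_center 0.81 [318. 219.] [0.5361 0.163  0.2128]
 head top ((737.1322631835938, 180.10122680664062), (82.8360366821289, 49.15979766845703), 3.7471394538879395) 282 0.21924752863992103
 plate ((647.0210571289062, 171.2342987060547), (246.9309844970703, 113.54374694824219), 6.219020366668701) 1728 0.010651551676408515
 pack 277 [0.511  0.1357 0.1746] [0.5538 0.1985 0.2622]
```

Run:
```python
from h import *
a=cv2.imread('pics/side4.png')[160:310,220:400];s=cv2.imread('pics/scene4.png')[110:230,290:430];b=cv2.imread('pics/wrist4.png')
cv2.imwrite('pics/c4.png',np.vstack([cv2.resize(b,(480,300)),np.hstack([cv2.resize(a,(360,300),interpolation=2),cv2.resize(s,(350,300),interpolation=2)])[:,:710]]) if 0 else np.vstack([np.pad(cv2.resize(b,(480,300)),((0,0),(0,230),(0,0))),np.hstack([cv2.resize(a,(360,300),interpolation=2),cv2.resize(s,(350,300),interpolation=2)])]))
```

```text
(no output)
```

View pics/c4.png

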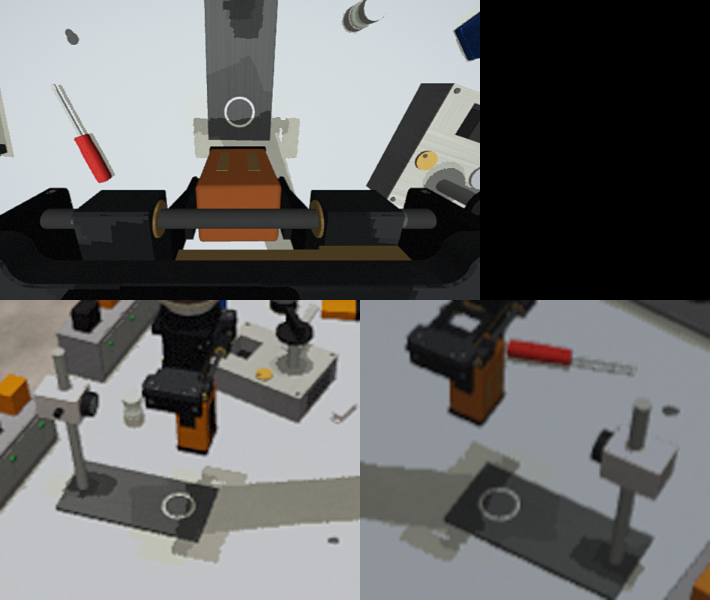

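Picture 7: the pack is held upright behind the plate, with its two strips facing the post. The white ring is at wrist pixel (319,149). Next I refine the ring, the tube and the pack pose.

```bash
cat > fine.py <<'E'
from h import *
import sys
np.set_printoptions(precision=4,suppress=True)
n=sys.argv[1]
for c in ['wrist','scene','side']:
    I=cv2.imread(f'pics/{c}{n}.png');P=np.load(f'{c}{n}.npz')['P'];i=camera_info(c)
    m=(I.min(-1)>(105 if c!='wrist' else 120))&(np.hypot(P[...,0]-.577,P[...,1]-.162)<.036)&(abs(P[...,2])<.03)
    v,u=np.where(m)
    if len(u)>8:
        W=np.array([at_z(c,p,.010,i) for p in zip(u,v)]);print(c,'ring',len(u),cv2.minEnclosingCircle((W[:,:2]*1000).astype(np.float32)),W.mean(0))
# pack in tool frame from wrist
s=manip.observe();e=s['ee_pos'];y=s['orientation'][2]
for c in ['wrist','scene','side']:
    I=cv2.imread(f'pics/{c}{n}.png').astype(int);z=np.load(f'{c}{n}.npz');P=z['P']-e
    T=np.stack([P[...,0]*np.cos(y)+P[...,1]*np.sin(y),-P[...,0]*np.sin(y)+P[...,1]*np.cos(y),P[...,2]],-1)
    org=(I[...,2]>1.5*I[...,1])&(I[...,2]>1.8*I[...,0])&(abs(T[...,0])<.05)&(abs(T[...,1])<.05)&(T[...,2]>-.06)&(T[...,2]<.09)&(z['d']>0)
    Q=T[org];print(c,'pack tool-frame',len(Q),np.percentile(Q,[1,50,99],axis=0).tolist())
    top=org&(abs(T[...,0])<.02)&(abs(T[...,1])<.025)&(T[...,2]>.05)
    if top.sum()>20: 
        q=T[top];A=np.c_[q[:,:2],np.ones(len(q))];k=np.linalg.lstsq(A,q[:,2],rcond=None)[0];print('  top plane z',k,len(q),np.median(q[:,2]))
    fr=org&(abs(T[...,0]-.022)<.006)&(abs(T[...,1])<.025)&(T[...,2]<.05)&(T[...,2]>-.02)
    if fr.sum()>20:
        q=T[fr];A=np.c_[q[:,1:],np.ones(len(q))];k=np.linalg.lstsq(A,q[:,0],rcond=None)[0];print('  front plane x = k.(y,z,1)',k,len(q),np.median(q[:,0]))
    # tube: dark pixels near lens
    D=(z['d']>0)&(I.max(-1)<60);Pw=z['P'];a=.106;L=np.array([.698,.1755,.195]);q=Pw-L
    X=q[...,0]*np.cos(a)+q[...,1]*np.sin(a);Y=-q[...,0]*np.sin(a)+q[...,1]*np.cos(a)
    t=D&(X>-.012)&(X<.012)&(abs(Y)<.03)&(abs(q[...,2])<.03)
    if t.sum()>5: print('  tube',t.sum(),'X',np.percentile(X[t],[5,50,95]),'Y',Y[t].min(),Y[t].max(),'z',Pw[...,2][t].min(),Pw[...,2][t].max())
E
python3 fine.py 4
python3 - <<'E'
from h import *
out=[]
a=.106;ux=np.array([np.cos(a),np.sin(a),0]);uy=np.array([-np.sin(a),np.cos(a),0])
C=np.array([.698,.1757,.195])
for c,(u0,v0) in [('side',(240,180)),('scene',(360,140))]:
    I=cv2.imread(f'pics/{c}3.png')[v0:v0+60,u0:u0+60];K=9;I=cv2.resize(I,None,fx=K,fy=K,interpolation=cv2.INTER_CUBIC)[:,:400]
    i=camera_info(c)
    def pr(p):
        q=np.array(i['R'])@p+i['t'];return (int((q[0]/q[2]*i['fx']+i['cx']-u0+.5)*K),int((q[1]/q[2]*i['fy']+i['cy']-v0+.5)*K))
    cv2.polylines(I,[np.array([pr(C+.019*(np.cos(t)*uy+np.sin(t)*np.array([0,0,1]))) for t in np.linspace(0,6.28,40)])],True,(0,0,255),1)
    for z in (.024,-.024):
        cv2.polylines(I,[np.array([pr(C+ux*x+uy*w+np.array([0,0,z])) for x,w in [(.012,-.024),(.082,-.024),(.082,.024),(.012,.024)]])],True,(0,255,0),1)
    out.append(I)
cv2.imwrite('pics/ov.png',np.hstack(out)); print(out[0].shape)
E
```

```text
wrist ring 404 ((575.6104125976562, 163.37631225585938), 26.566768646240234) [0.5785 0.1635 0.01  ]
scene ring 12 ((585.5521850585938, 169.9663543701172), 20.74435806274414) [0.5919 0.1729 0.01  ]
side ring 60 ((577.4707641601562, 159.54478454589844), 27.606725692749023) [0.5846 0.1603 0.01  ]
wrist pack tool-frame 8915 [[-0.020479970053411525, -0.02947452133049864, -0.014978702382682457], [0.017640088108726786, -0.0021441133070368703, 0.0650780869210178], [0.021353971201409562, 0.02493407100564983, 0.06726039111688374]]
  top plane z [-0.0081  0.0037  0.0659] 4398 0.06586614999393353
  front plane x = k.(y,z,1) [-0.0015  0.0015  0.0208] 2154 0.020837128827007757
scene pack tool-frame 324 [[-0.02159218809143479, -0.03015593051446547, -0.019066429812647827], [0.015450736029060157, -0.02420223392845366, 0.017493176767858415], [0.021927364982448235, 0.024472145704322098, 0.06952217043978147]]
  top plane z [-0.2634  0.1648  0.0651] 35 0.06262037384591868
  front plane x = k.(y,z,1) [ 0.0119 -0.0003  0.0199] 92 0.019802626087975665
  tube 46 X [0.0005 0.0059 0.0101] Y -0.020357840213083917 0.008862325242736613 z 0.1906832215067323 0.21978138675548953
side pack tool-frame 278 [[-0.026844038185868772, -0.01671926583989417, -0.020480257704320604], [-0.013111617619020941, 0.02709326888634457, 0.011536346906845116], [0.01715813402994129, 0.036003637757709296, 0.06400745283747925]]
  tube 85 X [-0.0032  0.0017  0.0116] Y -0.015679564822155403 0.01902856184085127 z 0.18592419390232875 0.21659570068497822
(540, 400, 3)
```

View pics/ov.png

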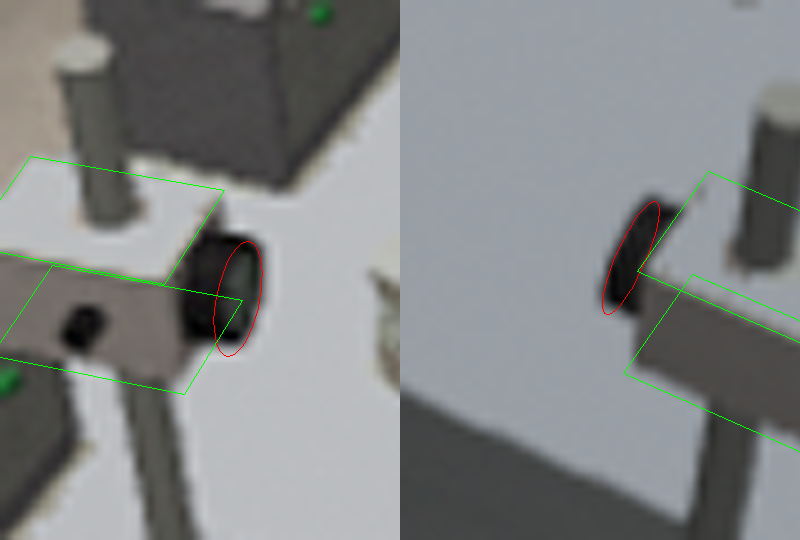

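Picture 8: the modelled tube circle falls about 0.6 px (2 mm) below the real rim, so the lens centre is near z 0.197. x and y agree, giving a lens estimate of (0.698, 0.1754, 0.197) and yaw 0.106. That puts the TCP target at (0.5775, 0.1626, 0.1803).

Call:
jog_arm(
  deltas=[
    [[0.1,0,-0.05,-0.002,1],[0.2,0.02,-0.1,-0.002,1],[0.25,0.02,-0.1,-0.002,1],[0.25,0.02,-0.1,-0.002,1],[0.22,0.01,-0.1,0,1],[0.15,0,-0.06,0,1],[0.08,0,-0.02,0,1],[0,0,0,0,1],[0,0,0,0,1],[0,0,0,0,1],[0,0,0,0,1],[0,0,0,0,1]],
  ],
)

```text
time_s: 19.42
ee_pos: [0.5768, 0.1642, 0.1808]
orientation: [3.141, -0.0, 0.108]
force: [-0.3, -0.0, -3.2]
grip_width: 0.0555
```

```bash
cat > ov.py <<'E'
from h import *
import sys
n=sys.argv[1];s=manip.observe();e=s['ee_pos'];print(e,s['orientation'],s['force'],s['grip_width'],s['time_s'])
y=s['orientation'][2];px=np.array([np.cos(y),np.sin(y),0]);py=np.array([-np.sin(y),np.cos(y),0]);pz=np.array([0,0,1.])
C=e+.0167*pz-.0008*px
a=.106;ux=np.array([np.cos(a),np.sin(a),0]);uy=np.array([-np.sin(a),np.cos(a),0]);L=np.array([.698,.1754,.197])
d=C+.022*px-L;print('contacts rel. lens (x,y,z):',d@ux,d@uy,d[2])
out=[]
for c,(u0,v0) in [('side',(250,185)),('scene',(335,135))]:
    I,_=get_image(c);cv2.imwrite(f'pics/{c}{n}.png',I);K=6.5;w,hh=61,80
    I=cv2.resize(I[v0:v0+hh,u0:u0+w],None,fx=K,fy=K,interpolation=cv2.INTER_CUBIC);i=camera_info(c)
    def pr(p):
        q=np.array(i['R'])@p+i['t'];return (int((q[0]/q[2]*i['fx']+i['cx']-u0+.5)*K),int((q[1]/q[2]*i['fy']+i['cy']-v0+.5)*K))
    cv2.polylines(I,[np.array([pr(L+.019*(np.cos(t)*uy+np.sin(t)*pz)) for t in np.linspace(0,6.28,40)])],True,(0,0,255),1)
    for x in (-.022,.022): cv2.polylines(I,[np.array([pr(C+x*px+b*py+z*pz) for b,z in [(-.028,-.0475),(.028,-.0475),(.028,.0475),(-.028,.0475)]])],True,(0,255,0),1)
    out.append(I)
cv2.imwrite(f'pics/ov{n}.png',np.hstack(out))
E
python3 ov.py 5; python3 look2.py 6; python3 fine.py 6
```

```text
[0.57677961 0.16422294 0.18081759] [ 3.14149240e+00 -3.77500673e-04  1.08190990e-01] [-2.98674072e-01 -2.77326606e-03 -3.18215053e+00] 0.05549587057958159 19.4167
contacts rel. lens (x,y,z): -0.10052260943621434 0.0017574360758800432 0.0005175885686455051
19.5167 [0.5768 0.1642 0.1808] [ 3.1415 -0.0003  0.1081] [-0.1446  0.3567 -3.2854] 0.05596360039150514
wrist lens 0.72 [323.  33.] [0.6989 0.1737 0.198 ]
wrist stand 0.62 [320. 177.] [0.5803 0.1602 0.01  ]
wrist pack_contacts 0.67 [316. 214.] [0.5965 0.1664 0.1973]
 head top ((703.2843017578125, 174.84100341796875), (12.349350929260254, 24.959197998046875), 5.773074626922607) 1304 0.2145226434028038
 plate ((636.1068115234375, 168.57321166992188), (194.0611114501953, 110.56183624267578), 5.836641311645508) 9886 0.011757980472807666
 pack 8873 [0.5525 0.1255 0.1581] [0.6007 0.2035 0.2587]
scene lens 0.66 [388. 168.] [0.7055 0.1771 0.198 ]
scene stand 0.82 [343. 194.] [0.5752 0.1523 0.01  ]
scene pack_contacts 0.93 [284. 336.] [ 0.7897 -0.376   0.1973]
scene pack_center 0.93 [280. 326.] [ 0.7693 -0.3621  0.1973]
 head top ((738.718139
[... 1679 characters left out ...]
0.016198261901647], [0.021435897002058082, 0.02377690479260361, 0.06953854915194417]]
  top plane z [-0.4165  0.1632  0.0676] 35 0.06077923480811931
  front plane x = k.(y,z,1) [0.0135 0.0044 0.0195] 90 0.019497868393596653
  tube 45 X [0.0008 0.0054 0.0107] Y -0.019506648343766805 0.006463995779414233 z 0.18838112532133916 0.22001849940095794
side pack tool-frame 293 [[-0.027039658403997902, -0.015048831111240458, -0.017965721579058343], [-0.01608002668679355, 0.02652909713028207, 0.014306411452947393], [0.016351757865979893, 0.03703048058655756, 0.06545946495755564]]
  tube 77 X [-0.0033  0.0027  0.0112] Y -0.009183504106012392 0.019480837566652146 z 0.18258027995962223 0.21653189906916376
```

View pics/ov5.png

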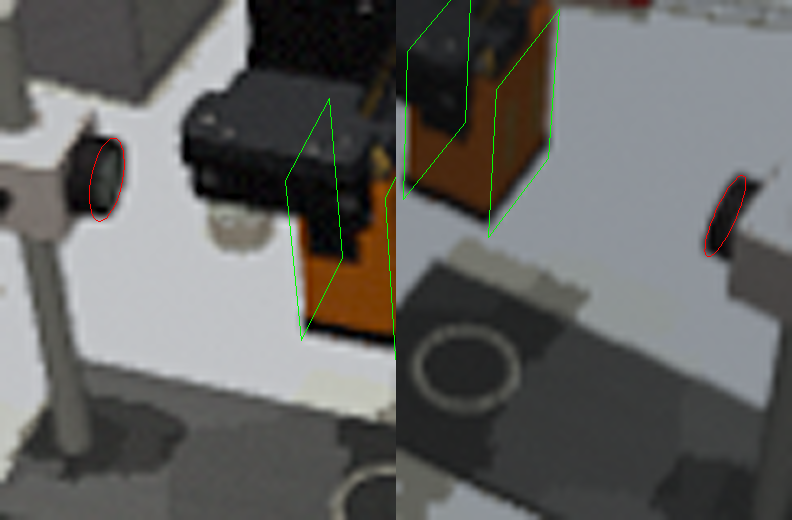

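Picture 9: in both views the pack and tube overlays agree to within 1–2 px. The pack looks about 2 mm higher than the model. I'll fit the tube and pack in the same wrist depth image, so the camera's bias cancels.

```bash
cat > rel.py <<'E'
from h import *
from scipy.optimize import least_squares
import sys
np.set_printoptions(precision=4,suppress=True)
n=sys.argv[1];z=np.load(f'wrist{n}.npz');P=z['P'];ok=z['d']>0;I=cv2.imread(f'pics/wrist{n}.png').astype(int)
a=.106;q=P-np.array([.698,.1754,.197]);X=q[...,0]*np.cos(a)+q[...,1]*np.sin(a);Y=-q[...,0]*np.sin(a)+q[...,1]*np.cos(a);Z=q[...,2]
t=ok&(X>-.006)&(X<.012)&(abs(Y)<.03)&(abs(Z)<.03)
print('tube front X hist',np.histogram(X[t&(Z>.008)],bins=np.arange(-.006,.0121,.001))[0])
t2=t&(X>.001)&(X<.009)&(Z>0)
f=lambda p:np.hypot(Y[t2]-p[0],Z[t2]-p[1])-.019
r=least_squares(f,[0,0],loss='soft_l1',f_scale=.001);print('tube centre (Y,Z) rel guess',r.x,'n',t2.sum(),'res',np.median(abs(r.fun)), 'Y range of top', np.percentile(Y[t2],[1,99]))
org=ok&(I[...,2]>1.5*I[...,1])&(I[...,2]>1.8*I[...,0])&(X<-.08)&(X>-.16)&(abs(Y)<.05)
top=org&(Z>.035)&(Z<.06)
print('pack top Z',np.median(Z[top]),'-> centre',np.median(Z[top])-.0475, 'top Y range',np.percentile(Y[top],[1,99]),'X',np.percentile(X[top],[1,99]))
fr=org&(Z<.035)&(Z>0)&(abs(X+.1)<.006)
print('front face X',np.median(X[fr]),'Y range',np.percentile(Y[fr],[1,99]),fr.sum())
k=np.linalg.lstsq(np.c_[Y[fr],Z[fr],np.ones(fr.sum())],X[fr],rcond=None)[0];print('front plane tilt (yaw,pitch)',k)
# brass strips: yellowish-dim on front face
hsv=cv2.cvtColor(I.astype(np.uint8),cv2.COLOR_BGR2HSV)
br=ok&(abs(X+.1)<.006)&(abs(Y)<.03)&(Z<.035)&(Z>-.02)&(hsv[...,0]>14)&(hsv[...,0]<35)
if br.sum()>5: print('brass n',br.sum(),'Y mean L/R',Y[br&(Y>0)].mean(),Y[br&(Y<0)].mean())
E
python3 rel.py 6
```

```text
tube front X hist [  0   0   0   0  70 347 150 161 161 152 161 162 161 167 158 165 146  65]
tube centre (Y,Z) rel guess [-0.0014 -0.0005] n 1363 res 0.00034976290886905986 Y range of top [-0.0193  0.0166]
pack top Z 0.0494776752297334 -> centre 0.001977675229733397 top Y range [-0.0263  0.028 ] X [-0.1427 -0.1006]
front face X -0.10110343815807449 Y range [-0.0247  0.0271] 1568
front plane tilt (yaw,pitch) [-0.005   0.0007 -0.1011]
brass n 705 Y mean L/R 0.013125936636309846 -0.011118020572937972
```

Call:
jog_arm(
  deltas=[
    [[0.01,-0.04,-0.04,-0.002,1],[0,-0.04,-0.04,-0.002,1],[0,0,0,0,1],[0,0,0,0,1],[0,0,0,0,1],[0,0,0,0,1],[0,0,0,0,1],[0,0,0,0,1],[0,0,0,0,1],[0,0,0,0,1]],
  ],
)

```text
time_s: 21.1
ee_pos: [0.5772, 0.1618, 0.1782]
orientation: [-3.142, -0.0, 0.104]
force: [-0.2, -0.2, -4.0]
grip_width: 0.0559
```

```bash
python3 look2.py 7 | head -8; python3 rel.py 7; python3 -c "
from h import *
print(manip.observe())
a=cv2.imread('pics/side7.png')[130:310,220:460];b=cv2.imread('pics/wrist7.png')
cv2.imwrite('pics/c7.png',np.vstack([cv2.resize(b,(440,275)),cv2.resize(a,(440,320))]))"
```

```text
21.1 [0.5772 0.1618 0.1782] [-3.1415 -0.0001  0.1041] [-0.1707 -0.2337 -3.9716] 0.055853482564486016
wrist lens 0.85 [313.  34.] [0.6979 0.1758 0.198 ]
wrist stand 0.97 [318. 176.] [0.5821 0.1608 0.01  ]
wrist pack_contacts 0.95 [312. 216.] [0.5957 0.1663 0.1947]
 head top ((702.9600830078125, 174.03018188476562), (11.616517066955566, 25.150175094604492), 5.734059810638428) 1278 0.21443811234058693
 plate ((636.4681396484375, 169.88504028320312), (191.60882568359375, 111.2770004272461), 7.444208145141602) 10094 0.011760432226327762
 pack 8865 [0.5532 0.1233 0.156 ] [0.601  0.202  0.2553]
scene lens 0.93 [386. 169.] [0.7027 0.1736 0.198 ]
tube front X hist [  0   0   0   0  72 362 152 172 161 160 168 157 169 176 167 160  85  35]
tube centre (Y,Z) rel guess [-0.0014 -0.0005] n 1422 res 0.00037027431251056286 Y range of top [-0.0193  0.0165]
pack top Z 0.04691919186353269 -> centre -0.0005808081364673118 top Y range [-0.0287  0.0255] X [-0.1425 -0.1005]
front face X -0.10098807480652165 Y range [-0.0274  0.0246] 1687
front plane tilt (yaw,pitch) [-0.      0.0021 -0.101 ]
brass n 689 Y mean L/R 0.010663023344794825 -0.013605857432688292
{'time_s': 21.85, 'qpos': array([ 0.11884603,  0.29198793, -0.56668787,  1.59150837,  0.16077898,
        1.30505612, -1.9377411 ]), 'joint_vel': array([ 0.00036764, -0.00026674, -0.00054414,  0.00047585, -0.00093218,
       -0.00117447,  0.00024304]), 'joint_efforts': array([ 7.69569215e-04, -5.86742520e+01, -6.04609430e+00, -4.11266184e+01,
        7.95780245e-03, -7.73096946e-02,  4.28756448e-05]), 'ee_pos': array([0.57717733, 0.16179023, 0.17811856]), 'orientation': array([-3.14153699e+00,  4.15992804e-05,  1.04061752e-01]), 'force': array([ 0.14823516,  0.30476287, -3.1735149 ]), 'moment': array([ 0.01460243,  0.04024004, -0.01226416]), 'grip_width': 0.05572241696482851}
```

View pics/c7.png

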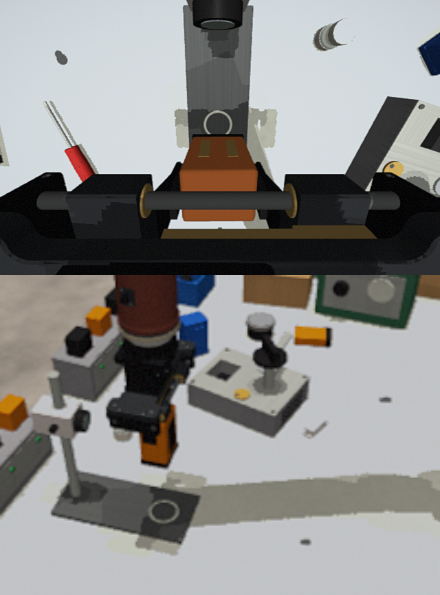

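Picture 10: the pack is upright and square in front of the tube, the well is empty, the keeper is aside and the other things are undisturbed. In the wrist depth, the contact-face middle relative to the lens is x −0.100, y 0.000, z 0.000 m, and the yaw error is about 0.

```bash
python3 -c "
from h import *
print(manip.hand_in())"
```

```text
the job is handed in; nothing more can be done
None
```

I turned the knob clockwise to its stop, lifted the orange pack out of its well, and handed in while holding it in front of the inspection lens. The job took about 22 s of the 61 s allowed.

**Knob:** The bar turned 1.434 rad by camera. At the end the resisting moment jumped to 0.77 N m, which marks the stop. The keeper is out at the charger's −y.

**Final position:** I measured the pack and the lens tube in the same wrist depth image.

| Check | Result |
|---|---|
| Distance from lens to contact face | about 100 mm |
| Sideways error | under 1 mm |
| Height error | under 1 mm |
| Yaw error | about 0.00 rad, against a stand direction known to about ±0.005 rad |
| Arm motion | at rest |
| Grip | 55.8 mm opening at 35 N |

**Checks that failed or disagreed:**
- **Fingertip height:** The fingertips turned out to be about 29 mm above the reported TCP. My first knob grip therefore closed on nothing, just above the bar, without touching it. I corrected for this in every later move.
- **Height from the fixed cameras:** The scene and side cameras differ from each other, and from the wrist camera, by 2–4 mm in height. I relied on the wrist comparison for the final placing.
- **Bystanders:** In the last pictures I saw no sign that anything else had moved, but I did not measure each item.

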